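# Stand the gas canister up against its stop

### The job

The yellow gas canister lies on its side in its parking tray on the repair bench and must be stored upright. Slide it along the tray until its foot butts against the green stop, then raise the red cap end with the foot kept on the tray and pushing against the stop until it stands upright, and leave it standing close against the stop. Do not lift the foot off the tray at any time, and leave the screwdriver, tweezers, board holder and parts box where they are.

Things in the scene. Friction and masses are not known exactly. Their poses are not given: they have to be found in the camera images.
- can_center (a point): Middle of the gas canister, on its axis. 165 mm long, about 0.2 kg: yellow body (46 mm diameter, 120 mm long, white and red bands, flat foot), red cylindrical cap (32 mm diameter, 45 mm long) at the other end. Starts lying, axis 23 mm above the tray floor. Its x axis runs from foot to cap and points up when it stands. It can turn between two fingers that hold the cap across its diameter.
- can_foot (a point): Centre of the canister's flat foot face, 82.5 mm from its middle; same axes as can_center.
- can_cap (a point): Point on the canister's axis inside the red cap, 150 mm from the foot face, 15 mm from the cap's end and 30 mm from the wider body (fingers held here clear the body while it turns); a good place to hold it. Same axes as can_center.
- stop: Fixed green stop block across the tray's end, 84 mm wide, 20 mm thick, 60 mm high above the tray floor. Origin: bottom middle of its face that looks at the canister, at tray floor level. Its x axis is level and points from that face along the tray to the open end, z is up. At the start the canister's foot faces it from 12 to 40 mm away.
- tray_mid (a point): Centre of the fixed dark steel tray's floor (210 x 84 mm, 4 mm thick, on a 3 mm blue mat); x axis along the tray away from the stop, whose face is 85 mm from here. Two aluminium side rails, 54 mm apart, 8 mm above the floor, run for the first 100 mm from the stop and keep the canister from rolling.
- screwdriver_mid (a point): Near the middle of a screwdriver (160 mm long, about 26 mm high) lying beside the tray, 0.11 m from its centre line. Leave alone.
- tweezers: Steel tweezers (130 mm long, 6 mm high) lying on the other side of the tray, 0.11 m from its centre line. Leave alone.
- holder_mid (a point): Middle of a black circuit board holder with blue jaws (160 x 85 x 26 mm, with a brass thumbscrew at one end). Leave alone.
- parts_box: Small clear box of parts, 85 x 60 x 24 mm. Origin at its underside. Leave alone.
Things that resemble listed ones, but are neither listed nor needed, are in the scene too. What is shaped like the part that bears stop but orange or purple is not meant.

How it is judged:
By the outcome, as a careful person would: the job done as asked, in the order asked, and still so for the second after the job is handed in, with the robot touching nothing.
It also fails if it takes over 45 s, if anything falls off the work surface, if the arm or the gripper's body presses on something with over 40 N, if the wrist force passes 120 N, or if a joint passes its speed limit or range.

### The arm

A 6-joint arm with a two-finger parallel gripper is mounted at the origin on the work surface. World frame = base frame: x ahead of the robot, y to its left, z up, the work surface at z = 0. Lengths are in mm, angles in degrees, forces in N, time in s.
With the tool pointing down it reaches from about 300 to 850 mm from the base axis. Payload 4.2 kg.
Tool frame: the origin (TCP) lies midway between the tips of the shut fingers; the grasp point (between the pads) lies 19 mm behind it (env.grasp_offset is the distance from the TCP to the grasp point, in mm); z points along the fingers, y is the line along which they close (so a half turn about z gives the same grasp; the last joint's range is limited). The gripper opens to 91 mm and grips with 3 to 60 N. Pads are 32 mm wide; open, the fingers measure 118 mm over their backs; the gripper's body (76 mm by 178 mm) begins 60 mm behind the grasp point.
Start: joints at [-77.006, 18.312, 89.639, -0, 72.044, -1.146], TCP at [140.477, -557.596, 182.576] pointing down, gripper open.
Joint ranges: [-177.97, 177.97], [-48.28, 115.42], [12.27, 149.76], [-77.06, 257.06], [2.81, 150.46], [-146.56, 146.56]. Speed limits (degrees/s): [147.25, 147.25, 180, 180, 180, 180].

### API

Orientations are given as [roll, pitch, yaw] about the fixed x, y, z axes, in that order (R = Rz(yaw) Ry(pitch) Rx(roll)).
In Python, from workcell import env, optics gives the robot as it stands. The module is installed in compiled form; this text tells all that it offers.
- The arm moves only by the tool send_rows, never from a script. Its argument "targets" is a list that holds one entry, the list of rows, each a list of 7 numbers: the turn, a rotation vector about the world's x, y, z scaled (see below), then the shift along the world's x, y, z scaled (see below), then the closure, from -1 (fully open) to 1 (shut). In form: [[[rx, ry, rz, x, y, z, gripper], ...]]. A call has 1 to 12 rows; each row shifts and turns the commanded pose from where the row before left it; what a row does not reach is not made up. The controller multiplies each number of a shift by 0.2 m and each number of a turn by pi/2 rad. A row lasts 1/10 s, in which the tool goes at most 50 mm and 8.59 degrees, less where a joint would pass 70% of its speed; a pose out of reach is approached as far as the arm can. A call with a number of a shift or a turn outside -1 to 1 is refused whole. A call with a gripper value outside its range is refused whole. The fingers move at their own pace and stop on an object; "grip_force" is the grip in N (left out, the last holds). Time passes only in rows, so rows that do not move let the fingers close. It gives the time, the measured TCP pose, the force, the opening and the grip force at its end, in the units of the state.
- env.state(): the state, without advancing time (a new reading comes with each control period).
- optics.grab_frame(name): name is "side" or "top"; returns (picture, depth): 384x512x3 uint8, red, green, blue; 384x512 float32, mm along the optical axis (not along the pixel's ray), 0 where there is no reading.
- optics.camera_info(name): a dict with "camera_matrix" (3x3 intrinsics, pixels), "k1" (the pictures are not rectified: a ray, as slopes to the right and down, at radius r is drawn at 1 + k1 r^2 times it, then the intrinsics apply), "R" (3x3) and "t" (3): a world point X has camera coordinates R X + t. Camera axes: x right, y down, z forward; pixel columns grow to the right and rows downward; lengths in mm; the calibration is good to about 2 mm. A picture is of the moment at which its call begins. camera_info takes no time and is no camera call.
- env.job_done(): hands the job in; it is judged then, once.
Trained networks look in the newest picture that a camera, given by its name, has taken for a name from the list of things; names that differ only in an ending like _2 or _b are one class to them, and where a whole thing is asked for, a point or a joint stands for the part that bears it (a point fixed in the world has none). Each returns a list of dicts, best first, with "conf" (0 to 1); they miss things now and then, are a little off and sometimes report something else, mostly with a low value. They report only what shows in the picture. A call takes as long as a camera call. They do not tell look-alikes from the thing itself.
- optics.silhouettes(camera, name): "mask" (384x512 bool, what is visible of it) and "at" ([column, row] in pixels, amid what is visible of it).
- optics.place_of(camera, name): "at" ([column, row] in pixels: a listed point, or the origin of a listed thing).
The state is a dict: "time_s": time; "qpos": joint angles; "qvel": joint speeds; "effort": joint torques, N m; "ee_pos": TCP position; "ee_rot": TCP orientation; "force": force on the tool from outside, world axes, zero at the start; "torque": the same for the moment, N m; "gripper_width": finger opening in mm; "gripper_force": force on a finger pad.
Only numpy, scipy, OpenCV 4.12 (cv2) and the standard library are available. Lean on these libraries where they do the work, as an engineer would, in place of code of your own. Each camera call takes 0.05 s, during which the arm holds its last target. There are 200 camera calls.

## Working session

There is one attempt and no reset: what is moved stays moved. The work goes in short steps, Python scripts to look and compute and a tool call to move; the robot and the scene stay as the last step left them, time stands still between calls to the robot, and variables do not carry over. Pictures are saved under pics/ and viewed, at most 12 in all, crops included, and the job is handed in when it is done.

Besides the shell and the picture viewer there is one more tool, called by a JSON object that holds its "method" and its "body". send_rows: Moves the arm, as the interface text tells. Its arguments: {"type":"object","properties":{"targets":{"type":"array"},"grip_force":{"type":"number"}},"required":["targets"]}

```bash
mkdir -p pics
cat > h.py <<'E'
import numpy as np, cv2
from workcell import env, optics
def grab(cam,fn=None):
    im,d=optics.grab_frame(cam)
    if fn: cv2.imwrite('pics/'+fn,im[:,:,::-1])
    return im,d
def ray(cam,px):
    c=optics.camera_info(cam);K=np.array(c['camera_matrix'])
    p=np.linalg.solve(K,np.array([px[0],px[1],1.]));s=p[:2];rd=np.hypot(*s);r=rd
    for _ in range(20): r=rd/(1+c['k1']*r*r)
    return np.array([*(s*(r/rd if rd else 1)),1.])
def at_depth(cam,px,d):
    c=optics.camera_info(cam);return np.array(c['R']).T@(ray(cam,px)*d-np.array(c['t']))
def at_z(cam,px,z):
    c=optics.camera_info(cam);R=np.array(c['R']);o=-R.T@np.array(c['t']);v=R.T@ray(cam,px)
    return o+v*(z-o[2])/v[2]
def proj(cam,X):
    c=optics.camera_info(cam);K=np.array(c['camera_matrix']);p=np.array(c['R'])@np.array(X)+np.array(c['t'])
    s=p[:2]/p[2];s=s*(1+c['k1']*(s@s));return (K@[*s,1])[:2]
E
python3 - <<'E'
from h import *
np.set_printoptions(precision=1,suppress=True)
s=env.state();print(s)
for cam in('top','side'):
    im,d=grab(cam,cam+'0.png')
    c=optics.camera_info(cam);print(cam,-np.array(c['R']).T@np.array(c['t']))
    for n,z in(('can_center',30),('can_foot',30),('can_cap',30),('stop',7),('tray_mid',7)):
        for r in optics.place_of(cam,n)[:3]: print(n,round(r['conf'],2),np.array(r['at']),at_z(cam,r['at'],z))
E
```

```text
{'time_s': 0.0, 'qpos': array([-77. ,  18.3,  89.7,  -0. ,  72. ,  -1.1]), 'qvel': array([-0. ,  0. , -0.1,  0.1,  0.1,  0. ]), 'effort': array([ -0. , -41.2, -23.2,   0.1,   0. ,  -0. ]), 'ee_pos': array([ 140.3, -557. ,  181.7]), 'ee_rot': array([-179.9,   -0. ,   14.1]), 'force': array([-0.4, -0.3, -0. ]), 'torque': array([ 0.,  0., -0.]), 'gripper_force': 0.0, 'gripper_width': 91.41457409169355}
top [ 171.9   13.2 1333. ]
can_center 0.65 [219.6 135.5] [605.7  91.8  30. ]
can_foot 0.7 [247.7 136.9] [597.5   7.3  30. ]
can_foot 0.69 [373.9 153.2] [ 530.8 -370.3   30. ]
can_cap 0.68 [196.2 138.1] [600.7 162.6  30. ]
stop 0.81 [255.6 134.4] [611.9 -17.3   7. ]
stop 0.77 [336.2 122.5] [ 640.5 -269.     7. ]
tray_mid 0.83 [308.6 126.8] [ 629.7 -182.     7. ]
tray_mid 0.81 [152.  289.8] [157.6 302.4   7. ]
tray_mid 0.66 [225.3 140.1] [597.8  76.1   7. ]
side [199.4 840.8 672.2]
can_center 0.94 [191.3 218.7] [591.8  96.8  30. ]
can_foot 0.92 [200.2 204. ] [595.1  27.5  30. ]
can_cap 0.8 [177.  233.5] [601.9 163.6  30. ]
stop 0.74 [357.6 299.6] [141.  234.4   7. ]
stop 0.69 [225.9 161.5] [ 621.6 -260.     7. ]
stop 0.67 [204.2 205.8] [594.6   3.4   7. ]
tray_mid 0.77 [195.1 221.9] [590.   80.4   7. ]
tray_mid 0.68 [219.2 173.5] [ 616.  -178.5    7. ]
tray_mid 0.6 [349.1 325.1] [153.2 306.8   7. ]
```

View pics/top0.png

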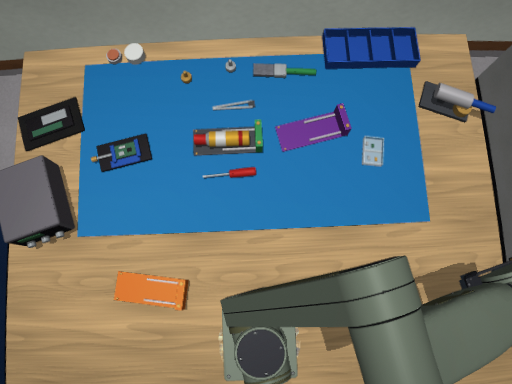

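View pics/side0.png

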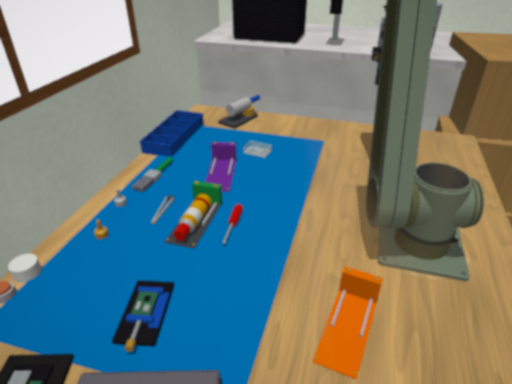

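The top view shows the green stop at about (258,135), with the canister from the cap at (197,139) to the foot at about (251,137). The purple (315,130) and orange (150,290) trays are decoys. Next I'll refine the axis from the depth images.

Run:
```python
from h import *
np.set_printoptions(precision=1,suppress=True)
for cam in('top','side'):
    im,d=grab(cam)
    hsv=cv2.cvtColor(im,cv2.COLOR_RGB2HSV)
    def pts(m):
        return np.array([at_depth(cam,(x,y),d[y,x]) for y,x in zip(*np.nonzero(m&(d>0)))])
    for n in('can_center','stop','tray_mid'):
        for r in optics.silhouettes(cam,n)[:4]:
            P=pts(r['mask'])
            if len(P)<10: continue
            if np.hypot(*(np.median(P,0)[:2]-[600,70]))>130: continue
            if n=='tray_mid' : P=P[P[:,2]<20]
            if n=='stop': P=P[P[:,2]>50]
            if n=='can_center': P=P[P[:,2]>35]
            if len(P)<10: continue
            (c,wh,a)=cv2.minAreaRect(P[:,:2].astype(np.float32))
            l=cv2.fitLine(P[:,:2].astype(np.float32),cv2.DIST_HUBER,0,.01,.01).ravel()
            print(cam,n,round(r['conf'],2),len(P),'rect',np.array(c),np.array(wh),a,'line',l,np.degrees(np.arctan2(l[1],l[0])),'z',np.percentile(P[:,2],[5,50,95]),'y',np.percentile(P[:,1],[1,99]))
    # green stop, and tray rails by colour
    m=(hsv[...,0]>50)&(hsv[...,0]<85)&(hsv[...,1]>100)
    P=pts(m);P=P[np.hypot(P[:,0]-605,P[:,1]+10)<70]
    T=P[P[:,2]>60]
    for Q in (P,T):
        print(cam,'green',len(Q),np.percentile(Q,[2,50,98],axis=0))
        print(cv2.minAreaRect(Q[:,:2].astype(np.float32)))
im,_=grab('top'); cv2.imwrite('pics/c.png',cv2.resize(im[105:175,170:290,::-1],None,fx=6,fy=6,interpolation=cv2.INTER_CUBIC))
```

```text
top can_center 0.8 722 rect [596.5  85.7] [164.7  46.7] 88.2346420288086 line [  0.    1.  592.3  82.8] 87.96423 z [38.6 48.9 55.6] y [  4.6 165.7]
top stop 0.65 201 rect [598.  -24.7] [85.5 19.8] 0.8425355553627014 line [  1.    0.  595.9 -24.5] 0.3947376 z [62.4 67.4 72. ] y [-34.5 -14.8]Traceback (most recent call last):
  File "<stdin>", line 10, in <module>
  File "<stdin>", line 7, in pts
  File "h.py", line 13, in at_depth
    c=optics.camera_info(cam);return np.array(c['R']).T@(ray(cam,px)*d-np.array(c['t']))
                                                         ~~~^^^^^^^^
  File "h.py", line 8, in ray
    c=optics.camera_info(cam);K=np.array(c['camera_matrix'])
ValueError: time passes only in moves, steps and waits
```

{"method": "send_rows", "body": {"targets": [[[0,0,0.047,0.127,0.197,-0.005,-1],[0,0,0.047,0.127,0.197,-0.005,-1],[0,0,0.047,0.127,0.197,-0.005,-1],[0,0,0.047,0.127,0.197,-0.005,-1],[0,0,0.047,0.127,0.197,-0.005,-1],[0,0,0.047,0.127,0.197,-0.005,-1],[0,0,0.047,0.127,0.197,-0.005,-1],[0,0,0.047,0.127,0.197,-0.005,-1],[0,0,0.047,0.127,0.197,-0.005,-1],[0,0,0.047,0.127,0.197,-0.005,-1],[0,0,0.047,0.127,0.197,-0.005,-1],[0,0,0.047,0.127,0.197,-0.005,-1]]], "grip_force": 10}}

```text
time_s: 2.0
ee_pos: [446.2, -83.0, 170.9]
ee_rot: [179.9, -0.0, 65.1]
force: [0.4, -1.6, 1.2]
gripper_width: 91.4
gripper_force: 0.0
```

{"method": "send_rows", "body": {"targets": [[[0,0,0.047,0.127,0.197,-0.005,-1],[0,0,0.047,0.127,0.197,-0.005,-1],[0,0,0.047,0.127,0.197,-0.005,-1],[0,0,0.047,0.127,0.197,-0.005,-1],[0,0,0.047,0.127,0.197,-0.005,-1],[0,0,0.047,0.127,0.197,-0.005,-1],[0,0,0,0,0,0,-1],[0,0,0,0,0,0,-1]]]}}

```text
time_s: 2.8
ee_pos: [597.5, 152.2, 163.9]
ee_rot: [-179.9, 0.0, 90.4]
force: [-0.8, -0.5, -0.4]
gripper_width: 90.9
gripper_force: 0.0
```

View pics/c.png

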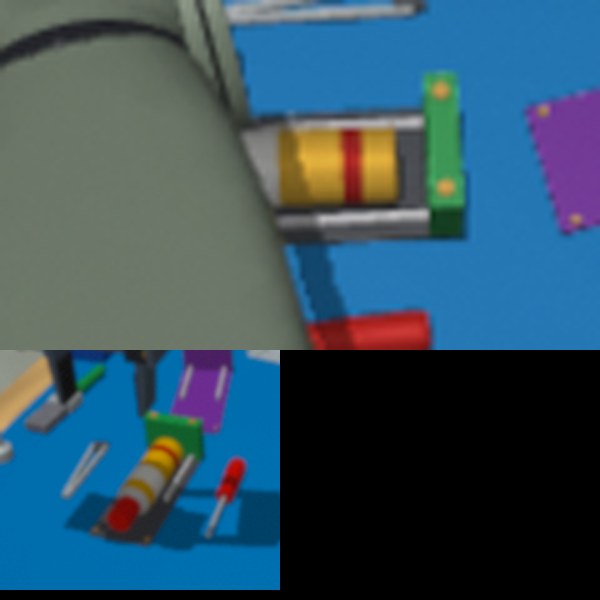

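The crop shows the foot about 18 mm from the stop face (crop columns 398 and 425), and the gripper is over the cap. I'll descend and grip.

{"method": "send_rows", "body": {"targets": [[[0,0,0,-0.005,0,-0.12,-1],[0,0,0,0,0,-0.12,-1],[0,0,0,0,0,-0.12,-1],[0,0,0,0,0,-0.12,-1],[0,0,0,0,0,-0.12,-1],[0,0,0,0,0,-0.1,-1],[0,0,0,0,0,-0.05,-1],[0,0,0,0,0,0,-1],[0,0,0,0,0,0,-1]]]}}

```text
time_s: 4.0
ee_pos: [597.3, 151.5, 15.5]
ee_rot: [179.9, -0.0, 90.3]
force: [1.1, 1.1, 0.9]
gripper_width: 91.1
gripper_force: 0.0
```

{"method": "send_rows", "body": {"targets": [[[0,0,0,0,0,0,1],[0,0,0,0,0,0,1],[0,0,0,0,0,0,1],[0,0,0,0,0,0,1],[0,0,0,0,0,0,1],[0,0,0,0,0,0,1],[0,0,0,0,0,0,1],[0,0,0,0,0,0,1]]], "grip_force": 10}}

```text
time_s: 4.8
ee_pos: [596.6, 151.6, 14.5]
ee_rot: [-180.0, 0.0, 90.3]
force: [-0.2, 0.3, -0.6]
gripper_width: 30.1
gripper_force: 0.0
```

Run:
```python
from h import *
np.set_printoptions(precision=1,suppress=True)
s=env.state();print(s['time_s'],s['ee_pos'],s['ee_rot'],s['force'],s['gripper_width'],s['gripper_force'])
imt,_=grab('top')
im,_=grab('side')
a=cv2.resize(imt[105:175,170:290,::-1],(600,350),interpolation=cv2.INTER_CUBIC)
b=cv2.resize(im[150:270,120:260,::-1],(280,240),interpolation=cv2.INTER_CUBIC)
o=np.zeros((600,600,3),np.uint8);o[:350]=a;o[350:590,:280]=b
cv2.imwrite('pics/d.png',o)
```

```text
4.8 [596.6 151.6  14.5] [-180.     0.    90.3] [-0.2  0.3 -0.6] 30.123052587327006 0.0
```

View pics/d.png

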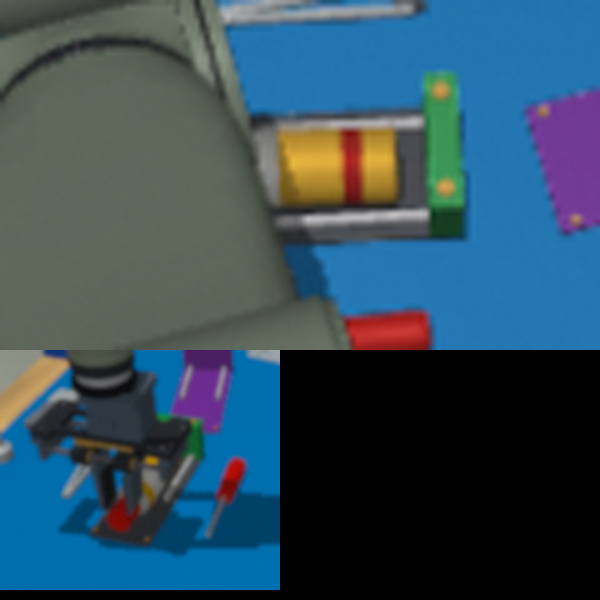

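{"method": "send_rows", "body": {"targets": [[[0,0,0,0,0,0,1],[0,0,0,0,0,0,1],[0,0,0,0,0,0,1]]], "grip_force": 10}}

```text
time_s: 5.2
ee_pos: [597.0, 151.6, 14.8]
ee_rot: [180.0, -0.0, 90.3]
force: [0.2, 0.3, 0.7]
gripper_width: 0.9
gripper_force: 0.5
```

Run:
```python
from h import *
np.set_printoptions(precision=1,suppress=True)
s=env.state();print(s['time_s'],s['ee_pos'],s['ee_rot'],s['force'],s['gripper_width'],s['gripper_force'])
imt,_=grab('top')
im,d=grab('side')
for n,z in(('can_center',30),('can_foot',30),('can_cap',30),('stop',7)):
    for r in optics.place_of('side',n)[:2]: print(n,round(r['conf'],2),np.array(r['at']),at_z('side',r['at'],z))
print(proj('side',[597,152,34]),proj('side',[597,152,14]),proj('top',[597,152,34]))
a=cv2.resize(imt[105:175,170:290,::-1],(480,280),interpolation=cv2.INTER_CUBIC)
b=cv2.resize(im[180:250,140:230,::-1],(400,311),interpolation=cv2.INTER_CUBIC)
o=np.zeros((600,600,3),np.uint8);o[:280,:480]=a;o[285:596,:400]=b
cv2.imwrite('pics/e.png',o)
```

```text
5.2 [597.  151.6  14.8] [180.   -0.   90.3] [0.2 0.3 0.7] 0.9398974438660879 0.5463846400380135
can_center 0.86 [194.3 218.2] [584.9  92.5  30. ]
can_foot 0.75 [202.7 199.5] [596.8   4.9  30. ]
can_cap 0.64 [257.4 150. ] [ 528.3 -330.    30. ]
can_cap 0.59 [180. 234.] [593.7 163.3  30. ]
stop 0.89 [356.7 294.7] [143.9 220.9   7. ]
stop 0.79 [224.5 160.6] [ 628.4 -264.6    7. ]
[180.5 229.8] [181.4 235.8] [199.6 138.7]
```

View pics/e.png

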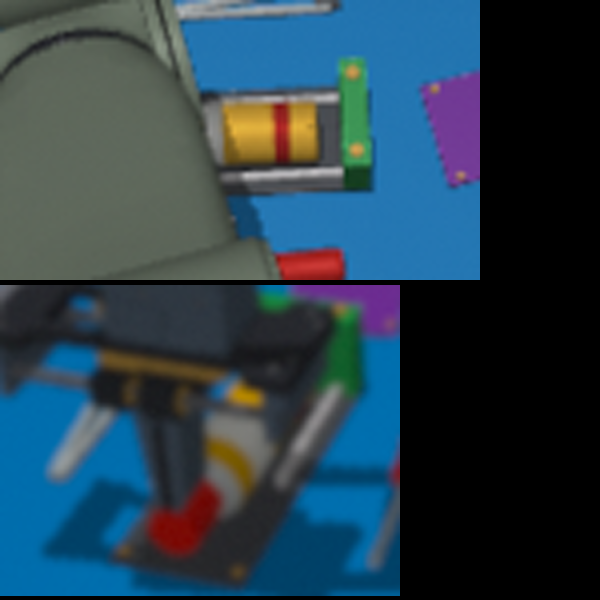

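Run:
```python
from h import *
np.set_printoptions(precision=0,suppress=True)
im,d=grab('side')
for r in range(216,246,2):
    print(r,[(c,*im[r,c],*at_depth('side',(c,r),d[r,c]).round().astype(int)) for c in (172,175,178,181,184,187)])
```

```text
216 [(172, np.uint8(41), np.uint8(70), np.uint8(96), np.int64(606), np.int64(167), np.int64(88)), (175, np.uint8(33), np.uint8(36), np.uint8(41), np.int64(598), np.int64(167), np.int64(90)), (178, np.uint8(45), np.uint8(52), np.uint8(61), np.int64(589), np.int64(169), np.int64(93)), (181, np.uint8(37), np.uint8(44), np.uint8(51), np.int64(584), np.int64(163), np.int64(90)), (184, np.uint8(38), np.uint8(43), np.uint8(47), np.int64(586), np.int64(145), np.int64(76)), (187, np.uint8(108), np.uint8(83), np.uint8(14), np.int64(594), np.int64(115), np.int64(52))]
218 [(172, np.uint8(32), np.uint8(76), np.uint8(110), np.int64(606), np.int64(170), np.int64(84)), (175, np.uint8(33), np.uint8(37), np.uint8(44), np.int64(599), np.int64(167), np.int64(83)), (178, np.uint8(44), np.uint8(52), np.uint8(61), np.int64(589), np.int64(171), np.int64(88)), (181, np.uint8(37), np.uint8(45), np.uint8(53), np.int64(585), np.int64(163), np.int64(83)), (184, np.uint8(37), np.uint8(43), np.uint8(47), np.int64(586), np.int64(147), np.int64(71)), (187, np.uint8(106), np.uint8(85), np.uint8(41), np.int64(591), n
[... 6625 characters left out ...]
t8(42), np.int64(584), np.int64(165), np.int64(7)), (187, np.uint8(39), np.uint8(39), np.uint8(42), np.int64(577), np.int64(162), np.int64(6))]
244 [(172, np.uint8(22), np.uint8(55), np.uint8(83), np.int64(612), np.int64(179), np.int64(5)), (175, np.uint8(30), np.uint8(49), np.uint8(67), np.int64(605), np.int64(175), np.int64(3)), (178, np.uint8(36), np.uint8(46), np.uint8(58), np.int64(595), np.int64(178), np.int64(8)), (181, np.uint8(38), np.uint8(42), np.uint8(49), np.int64(589), np.int64(174), np.int64(6)), (184, np.uint8(38), np.uint8(41), np.uint8(44), np.int64(581), np.int64(172), np.int64(7)), (187, np.uint8(37), np.uint8(39), np.uint8(42), np.int64(575), np.int64(169), np.int64(5))]
```

{"method": "send_rows", "body": {"targets": [[[0,0,0,0,0,0.1,1],[0,0,0,0,0,0.1,1],[0,0,0,0,0,0.1,1],[0,0,0,0,0,0.1,1],[0,0,0,0,0,0,1],[0,0,0,0,0,0,1]]]}}

```text
time_s: 6.15
ee_pos: [596.3, 151.5, 94.1]
ee_rot: [-180.0, 0.0, 90.3]
force: [-0.4, 0.1, 0.1]
gripper_width: 0.4
gripper_force: 0.0
```

Run:
```python
from h import *
np.set_printoptions(precision=1,suppress=True)
s=env.state();print(s['time_s'],s['ee_pos'],s['ee_rot'],s['gripper_width'],env.grasp_offset)
im,d=grab('side')
print(proj('side',s['ee_pos']))
for r in range(196,236,2):
    print(r,[tuple(at_depth('side',(c,r),d[r,c]).round().astype(int).tolist()) for c in (172,175,178,181,184,187)])
b=cv2.resize(im[160:250,130:240,::-1],(770,590),interpolation=cv2.INTER_CUBIC)
cv2.imwrite('pics/f.png',b)
```

```text
6.15 [596.3 151.5  94.1] [-180.     0.    90.3] 0.35988402317830465 18.8
[178.2 211. ]
196 [(598, 167, 149), (590, 168, 152), (585, 162, 148), (586, 147, 138), (675, -31, 4), (666, -34, 3)]
198 [(599, 167, 143), (590, 168, 146), (585, 163, 143), (588, 144, 130), (671, -23, 2), (662, -24, 3)]
200 [(600, 167, 138), (590, 170, 141), (587, 162, 137), (674, -8, 5), (665, -10, 5), (658, -15, 3)]
202 [(599, 170, 134), (592, 168, 134), (587, 163, 132), (670, -1, 3), (663, -5, 1), (655, -8, 1)]
204 [(598, 172, 129), (592, 170, 129), (675, 10, 2), (666, 9, 3), (657, 7, 4), (650, 3, 2)]
206 [(687, 25, 3), (679, 22, 2), (669, 22, 4), (663, 16, 1), (654, 15, 2), (646, 11, 1)]
208 [(682, 36, 4), (675, 31, 2), (666, 29, 2), (657, 29, 4), (648, 26, 4), (613, 73, 44)]
210 [(679, 43, 3), (670, 41, 3), (661, 40, 4), (652, 38, 4), (645, 33, 2), (605, 90, 52)]
212 [(675, 51, 2), (665, 50, 3), (658, 46, 2), (648, 47, 5), (612, 95, 47), (601, 100, 53)]
214 [(671, 58, 1), (662, 57, 2), (655, 54, 1), (645, 53, 3), (606, 108, 51), (597, 108, 53)]
216 [(665, 71, 4), (659, 64, 1), (650, 64, 2), (642, 61, 2), (6
[... 211 characters left out ...]
27, 49)]
222 [(653, 94, 3), (647, 89, 1), (615, 128, 37), (602, 135, 46), (595, 133, 46), (588, 129, 44)]
224 [(649, 103, 4), (643, 98, 2), (616, 128, 30), (599, 142, 45), (592, 140, 45), (586, 134, 42)]
226 [(647, 108, 1), (636, 110, 5), (603, 152, 45), (595, 150, 45), (589, 146, 44), (585, 138, 39)]
228 [(644, 114, 0), (631, 120, 7), (600, 158, 45), (591, 158, 46), (588, 149, 40), (582, 144, 37)]
230 [(635, 131, 8), (603, 168, 45), (595, 168, 47), (589, 163, 44), (585, 156, 39), (581, 147, 33)]
232 [(632, 137, 6), (603, 171, 41), (596, 168, 40), (587, 169, 43), (583, 161, 37), (580, 150, 29)]
234 [(628, 144, 6), (605, 169, 32), (597, 168, 33), (588, 168, 35), (581, 166, 35), (589, 136, 9)]
```

View pics/f.png

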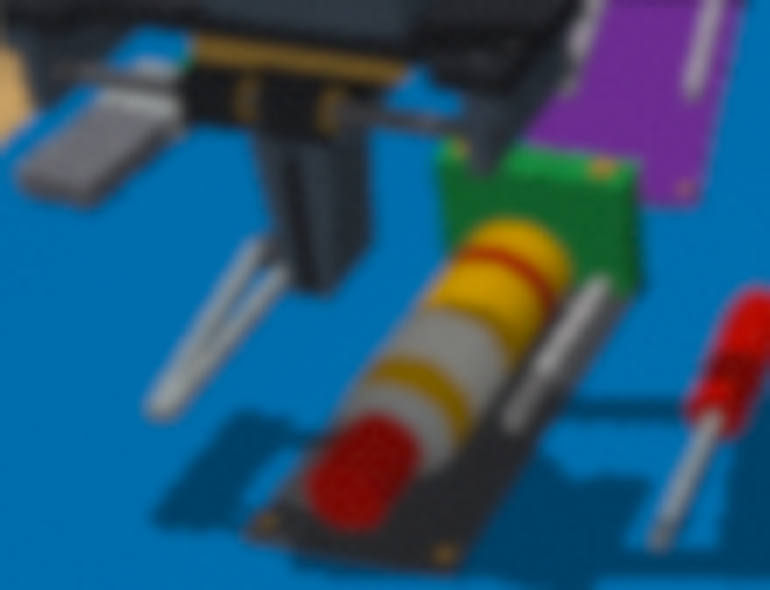

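The state's TCP z seems to be about 33 mm lower than the real fingertips: depth puts the tips at z≈128 where the state says 94. The shut fingers therefore passed just over the cap, and the canister hasn't moved. I'll open, go lower and check the tip height again.

{"method": "send_rows", "body": {"targets": [[[0,0,0,0,0.01,0,-1],[0,0,0,0,0,0,-1],[0,0,0,0,0,0,-1],[0,0,0,0,0,0,-1],[0,0,0,0,0,0,-1],[0,0,0,0,0,0,-1],[0,0,0,0,0,0,-1],[0,0,0,0,0,0,-1],[0,0,0,0,0,0,-1],[0,0,0,0,0,0,-1]]]}}

```text
time_s: 7.2
ee_pos: [596.7, 153.6, 94.6]
ee_rot: [180.0, -0.0, 90.3]
force: [0.1, -0.3, -0.4]
gripper_width: 77.6
gripper_force: 0.0
```

{"method": "send_rows", "body": {"targets": [[[0,0,0,0,0,-0.1,-1],[0,0,0,0,0,-0.1,-1],[0,0,0,0,0,-0.1,-1],[0,0,0,0,0,-0.1,-1],[0,0,0,0,0,-0.04,-1],[0,0,0,0,0,-0.03,-1],[0,0,0,0,0,-0.02,-1],[0,0,0,0,0,0,-1],[0,0,0,0,0,0,-1]]]}}

```text
time_s: 8.1
ee_pos: [597.2, 153.7, -2.7]
ee_rot: [179.9, -0.0, 90.3]
force: [-0.2, -0.3, -0.6]
gripper_width: 91.2
gripper_force: 0.0
```

Run:
```python
from h import *
np.set_printoptions(precision=1,suppress=True)
s=env.state();print(s['time_s'],s['ee_pos'],s['ee_rot'],s['force'],s['gripper_width'])
im,d=grab('side')
for r in range(214,244,2):
    print(r,[tuple(at_depth('side',(c,r),d[r,c]).round().astype(int).tolist()) for c in (154,157,160,163,166,194,197,200,203)])
b=cv2.resize(im[160:250,130:240,::-1],(770,590),interpolation=cv2.INTER_CUBIC)
cv2.imwrite('pics/g.png',b)
```

```text
8.1 [597.2 153.7  -2.7] [179.9  -0.   90.3] [-0.2 -0.3 -0.6] 91.23543287793822
214 [(653, 172, 88), (646, 169, 87), (643, 161, 82), (643, 148, 72), (688, 62, 0), (532, 194, 130), (527, 190, 128), (519, 191, 130), (510, 192, 133)]
216 [(653, 173, 82), (645, 172, 83), (643, 163, 77), (643, 150, 67), (682, 73, 2), (534, 192, 122), (526, 192, 123), (519, 191, 124), (515, 184, 120)]
218 [(705, 99, 9), (648, 170, 75), (643, 165, 72), (644, 150, 61), (678, 82, 3), (535, 191, 115), (527, 190, 116), (520, 191, 118), (515, 184, 114)]
220 [(701, 106, 8), (648, 171, 69), (643, 165, 66), (644, 151, 55), (642, 140, 47), (546, 171, 92), (538, 170, 93), (521, 190, 111), (516, 184, 108)]
222 [(699, 111, 6), (648, 173, 65), (642, 169, 63), (642, 156, 53), (643, 141, 41), (547, 171, 85), (538, 172, 88), (540, 153, 73), (565, 83, 15)]
224 [(697, 115, 2), (649, 173, 58), (642, 170, 57), (644, 154, 44), (643, 142, 36), (547, 171, 79), (539, 172, 82), (539, 155, 68), (564, 87, 11)]
226 [(693, 123, 3), (651, 171, 50), (645, 168, 48), (643, 158, 41), (644, 142, 29), (548, 171, 72), (540, 171, 74), (540, 154,
[... 461 characters left out ...]
(677, 153, 2), (669, 152, 3), (661, 149, 3), (654, 147, 3), (644, 148, 5), (550, 172, 47), (541, 173, 50), (542, 154, 35), (552, 118, 3)]
236 [(673, 160, 2), (665, 159, 3), (657, 157, 3), (650, 155, 3), (641, 154, 4), (569, 137, 8), (542, 172, 43), (553, 135, 10), (549, 124, 1)]
238 [(669, 168, 3), (662, 165, 2), (656, 161, 0), (645, 163, 4), (637, 162, 5), (566, 143, 6), (543, 171, 35), (552, 136, 4), (547, 130, 0)]
240 [(666, 174, 1), (658, 173, 3), (649, 172, 4), (641, 171, 5), (631, 173, 9), (562, 153, 9), (554, 151, 9), (550, 143, 3), (542, 140, 3)]
242 [(659, 185, 6), (653, 182, 4), (647, 177, 2), (638, 177, 4), (631, 175, 4), (560, 158, 7), (554, 152, 3), (545, 152, 6), (539, 148, 3)]
```

View pics/g.png

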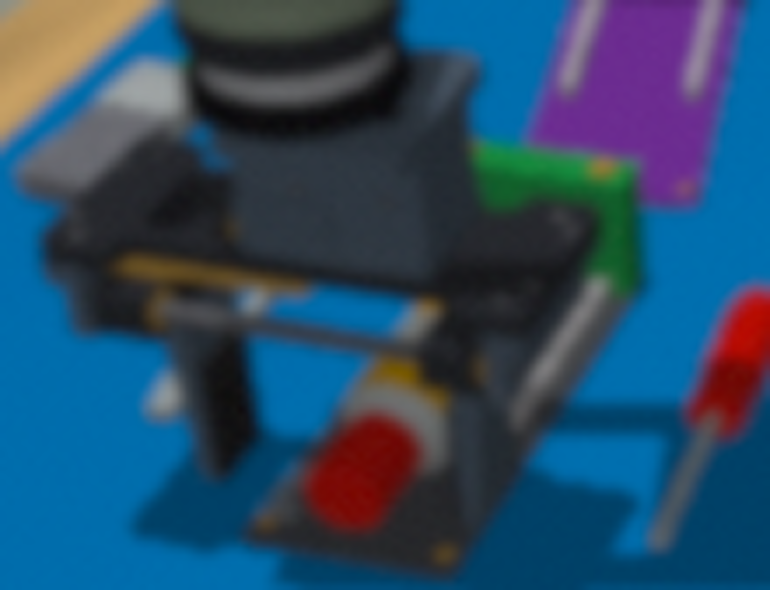

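Open fingertips are at z≈32 while the state says −2.7, so the offset is about +34 mm. They straddle the cap properly. I'll go 18 mm lower and close.

{"method": "send_rows", "body": {"targets": [[[0,0,0,-0.005,0,-0.04,-1],[0,0,0,0,0,-0.03,-1],[0,0,0,0,0,-0.02,-1],[0,0,0,0,0,0,-1]]]}}

```text
time_s: 8.55
ee_pos: [594.9, 153.5, -22.4]
ee_rot: [-179.9, 0.0, 90.3]
force: [0.2, 0.2, -0.7]
gripper_width: 91.4
gripper_force: 0.0
```

{"method": "send_rows", "body": {"targets": [[[0,0,0,0,0,0,1],[0,0,0,0,0,0,1],[0,0,0,0,0,0,1],[0,0,0,0,0,0,1],[0,0,0,0,0,0,1],[0,0,0,0,0,0,1],[0,0,0,0,0,0,1],[0,0,0,0,0,0,1],[0,0,0,0,0,0,1],[0,0,0,0,0,0,1],[0,0,0,0,0,0,1],[0,0,0,0,0,0,1]]], "grip_force": 10}}

```text
time_s: 9.75
ee_pos: [595.6, 153.6, -21.4]
ee_rot: [-180.0, -0.0, 90.3]
force: [-0.2, 0.9, -0.5]
gripper_width: 31.7
gripper_force: 10.0
```

{"method": "send_rows", "body": {"targets": [[[0,0,0,0,-0.02,0,1],[0,0,0,0,-0.02,0,1],[0,0,0,0,-0.02,0,1],[0,0,0,0,-0.015,0,1],[0,0,0,0,0,0,1]]]}}

```text
time_s: 10.25
ee_pos: [595.7, 137.8, -21.4]
ee_rot: [180.0, 0.0, 90.3]
force: [-0.3, 0.1, 0.3]
gripper_width: 31.7
gripper_force: 10.0
```

{"method": "send_rows", "body": {"targets": [[[0,0,0,0,-0.005,0,1],[0,0,0,0,-0.005,0,1],[0,0,0,0,0,0,1]]]}}

```text
time_s: 10.55
ee_pos: [595.7, 136.6, -21.4]
ee_rot: [180.0, -0.0, 90.3]
force: [-0.4, 0.3, 0.3]
gripper_width: 31.7
gripper_force: 10.0
```

{"method": "send_rows", "body": {"targets": [[[0,0,0,0,-0.005,0,1],[0,0,0,0,0,0,1]]]}}

```text
time_s: 10.75
ee_pos: [595.7, 135.6, -21.4]
ee_rot: [180.0, -0.0, 90.3]
force: [0.7, 1.1, 1.1]
gripper_width: 32.1
gripper_force: 10.0
```

{"method": "send_rows", "body": {"targets": [[[0,0,0,0,-0.005,0,1],[0,0,0,0,0,0,1]]]}}

```text
time_s: 10.95
ee_pos: [595.7, 135.5, -21.4]
ee_rot: [180.0, -0.1, 90.2]
force: [1.0, 4.5, 0.0]
gripper_width: 31.8
gripper_force: 10.0
```

Contact: force y is +4.5 N, and the position agrees with the stop-face estimate. Next is the arc for the foot edge sliding between floor and stop.

Run:
```python
import numpy as np
t=np.radians(np.arange(0,91,3.75))
y=23*np.sin(t)+150*np.cos(t);z=23*np.cos(t)+150*np.sin(t)
c=np.round(np.c_[y-150,z-23]/200,3)
for a,d,p in zip(np.degrees(t)[1:],np.diff(c,axis=0),c[1:]*200): print(a,d.round(3),p.round(1))
```

```text
3.7499999999999996 [0.006 0.049] [1.2 9.8]
7.499999999999999 [0.003 0.048] [ 1.8 19.4]
11.25 [-0.001  0.047] [ 1.6 28.8]
14.999999999999998 [-0.004  0.046] [ 0.8 38. ]
18.75 [-0.007  0.045] [-0.6 47. ]
22.5 [-0.01   0.043] [-2.6 55.6]
26.250000000000004 [-0.013  0.042] [-5.2 64. ]
29.999999999999996 [-0.017  0.04 ] [-8.6 72. ]
33.75 [-0.02   0.037] [-12.6  79.4]
37.5 [-0.022  0.036] [-17.   86.6]
41.25 [-0.025  0.033] [-22.   93.2]
45.0 [-0.028  0.031] [-27.6  99.4]
48.75 [-0.031  0.028] [-33.8 105. ]
52.50000000000001 [-0.033  0.025] [-40.4 110. ]
56.25 [-0.036  0.022] [-47.6 114.4]
59.99999999999999 [-0.037  0.02 ] [-55.  118.4]
63.75000000000001 [-0.04   0.017] [-63.  121.8]
67.5 [-0.042  0.013] [-71.4 124.4]
71.25 [-0.043  0.01 ] [-80.  126.4]
75.0 [-0.045  0.007] [-89.  127.8]
78.75 [-0.046  0.004] [-98.2 128.6]
82.5 [-0.047  0.001] [-107.6  128.8]
86.25 [-0.048 -0.003] [-117.2  128.2]
90.0 [-0.049 -0.006] [-127.  127.]
```

{"method": "send_rows", "body": {"targets": [[[0,0,0,0,0.003,0.023,1],[0,0,0,0,0.003,0.024,1],[0,0,0,0,0.002,0.024,1],[0,0,0,0,0.001,0.024,1],[0,0,0,0,0,0.023,1],[0,0,0,0,-0.001,0.024,1],[0,0,0,0,0,0,1]]]}}

```text
time_s: 11.65
ee_pos: [596.2, 135.9, 7.9]
ee_rot: [179.9, 0.0, 90.3]
force: [-0.2, 0.2, -1.7]
gripper_width: 31.6
gripper_force: 10.0
```

{"method": "send_rows", "body": {"targets": [[[0,0,0,0,-0.005,-0.005,1],[0,0,0,0,-0.005,0,1],[0,0,0,0,0,0,1]]]}}

```text
time_s: 11.95
ee_pos: [596.2, 135.7, 6.3]
ee_rot: [179.9, -0.1, 90.2]
force: [-0.1, 7.1, 0.2]
gripper_width: 31.6
gripper_force: 10.0
```

Run:
```python
from h import *
s=env.state();print(s['time_s'],s['ee_pos'],s['force'])
im,_=grab('top');im2,_=grab('side')
a=cv2.resize(im[105:175,170:290,::-1],(480,280),interpolation=cv2.INTER_CUBIC)
b=cv2.resize(im2[170:250,140:240,::-1],(388,310),interpolation=cv2.INTER_CUBIC)
o=np.zeros((600,600,3),np.uint8);o[:280,:480]=a;o[285:595,:388]=b
cv2.imwrite('pics/h.png',o)
```

```text
11.95 [596.23320625 135.71744778   6.2666506 ] [-0.06970825  7.10462353  0.20612043]
```

View pics/h.png

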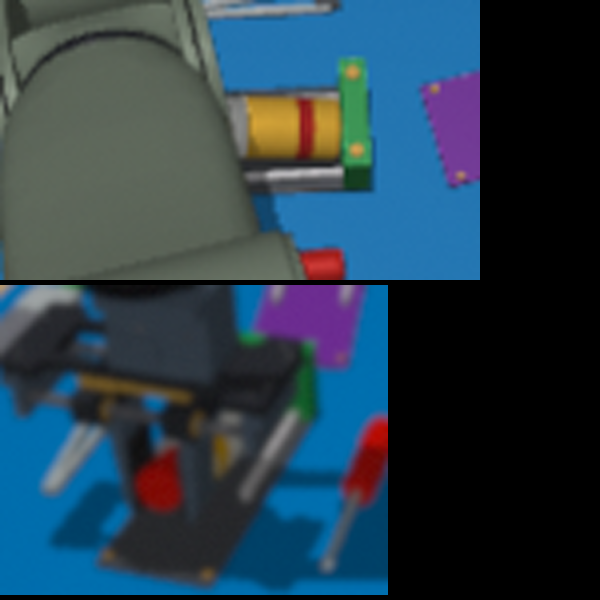

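The foot is against the stop (top crop, columns 340–345), the cap is raised, and the push is about 7 N. I'll continue along the arc with this bias.

{"method": "send_rows", "body": {"targets": [[[0,0,0,0,-0.002,0.023,1],[0,0,0,0,-0.002,0.023,1],[0,0,0,0,-0.003,0.022,1],[0,0,0,0,-0.004,0.023,1],[0,0,0,0,-0.005,0.022,1],[0,0,0,0,-0.005,0.021,1],[0,0,0,0,-0.006,0.021,1],[0,0,0,0,-0.007,0.021,1],[0,0,0,0,-0.008,0.02,1],[0,0,0,0,-0.009,0.02,1]]]}}

```text
time_s: 13.05
ee_pos: [595.8, 124.1, 49.7]
ee_rot: [180.0, -0.0, 90.3]
force: [-0.0, 5.0, -0.8]
gripper_width: 31.7
gripper_force: 10.0
```

{"method": "send_rows", "body": {"targets": [[[0,0,0,0,-0.01,0.019,1],[0,0,0,0,-0.01,0.018,1],[0,0,0,0,-0.011,0.018,1],[0,0,0,0,-0.011,0.018,1],[0,0,0,0,-0.012,0.017,1],[0,0,0,0,-0.013,0.016,1],[0,0,0,0,-0.014,0.016,1],[0,0,0,0,-0.014,0.015,1]]]}}

```text
time_s: 13.85
ee_pos: [596.4, 108.5, 78.1]
ee_rot: [179.9, -0.4, 90.1]
force: [-0.9, 14.6, 3.9]
gripper_width: 31.5
gripper_force: 16.7
```

{"method": "send_rows", "body": {"targets": [[[0,0,0,0,0.005,0.005,1],[0,0,0,0,0,0,1]]]}}

```text
time_s: 14.05
ee_pos: [596.2, 108.2, 78.8]
ee_rot: [179.9, -0.3, 90.2]
force: [-0.1, 9.8, 2.1]
gripper_width: 31.6
gripper_force: 16.0
```

{"method": "send_rows", "body": {"targets": [[[0,0,0,0,-0.014,0.015,1],[0,0,0,0,-0.015,0.014,1],[0,0,0,0,-0.016,0.013,1],[0,0,0,0,-0.017,0.012,1],[0,0,0,0,-0.018,0.011,1],[0,0,0,0,-0.018,0.011,1],[0,0,0,0,0,0,1]]]}}

```text
time_s: 14.75
ee_pos: [595.2, 84.8, 92.5]
ee_rot: [-179.9, 0.1, 90.3]
force: [0.2, -0.1, -2.4]
gripper_width: 31.7
gripper_force: 10.3
```

{"method": "send_rows", "body": {"targets": [[[0,0,0,0,0,-0.005,1],[0,0,0,0,-0.004,-0.003,1],[0,0,0,0,0,0,1]]]}}

```text
time_s: 15.05
ee_pos: [595.3, 85.2, 90.7]
ee_rot: [-179.9, 0.0, 90.3]
force: [1.3, -0.4, -2.3]
gripper_width: 32.0
gripper_force: 10.3
```

Run:
```python
from h import *
s=env.state();print(s['time_s'],s['ee_pos'],s['force'],s['torque'])
im,_=grab('top');im2,d=grab('side')
a=cv2.resize(im[105:175,170:290,::-1],(400,233),interpolation=cv2.INTER_CUBIC)
b=cv2.resize(im2[150:230,150:250,::-1],(450,360),interpolation=cv2.INTER_CUBIC)
o=np.zeros((600,600,3),np.uint8);o[:233,:400]=a;o[238:598,:450]=b
cv2.imwrite('pics/i.png',o)
```

```text
15.05 [595.31923721  85.1602385   90.65062717] [ 1.30998817 -0.37695032 -2.25340385] [ 0.1299333  -0.06764846 -0.019914  ]
```

View pics/i.png

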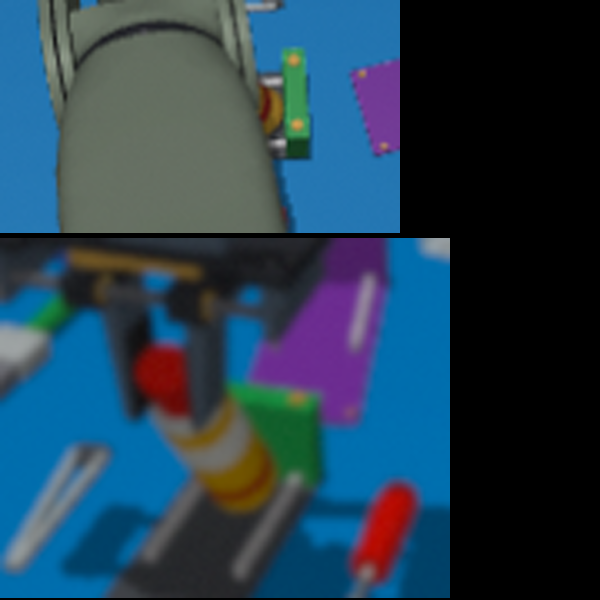

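Run:
```python
from h import *
np.set_printoptions(precision=1,suppress=True)
im,d=grab('side')
t=np.radians(57)
for lift in(0,5,10):
  for f in(0,): 
    ang=np.linspace(0,2*np.pi,24,endpoint=False)
    u=np.array([0,np.cos(t),np.sin(t)]);v=np.array([0,-np.sin(t),np.cos(t)]);w=np.array([1,0,0])
    C=np.array([596,-14.5+23*np.sin(t),7+23*np.cos(t)+lift])
    print(lift,'edge bottom',proj('side',C-23*v),'lowest px row',max((proj('side',C+23*(np.cos(a)*v+np.sin(a)*w)) for a in ang),key=lambda p:p[1]),
     'cap end',proj('side',C+165*u))
hsv=cv2.cvtColor(im,cv2.COLOR_RGB2HSV)
for c in (200,203,205,207):
    print(c,[(r,im[r,c].tolist(),at_depth('side',(c,r),d[r,c]).round().tolist()) for r in range(202,216)])
s=env.state();print(s['ee_pos'],s['force'])
```

```text
0 edge bottom [201.  209.8] lowest px row [203.  209.9] cap end [185.3 177.5]
5 edge bottom [200.9 208.4] lowest px row [202.9 208.5] cap end [185.1 175.8]
10 edge bottom [200.7 207. ] lowest px row [202.7 207.1] cap end [184.9 174.1]
200 [(202, [113, 86, 14], [583.0, 52.0, 56.0]), (203, [113, 83, 0], [585.0, 48.0, 50.0]), (204, [112, 83, 0], [586.0, 48.0, 46.0]), (205, [109, 77, 0], [588.0, 45.0, 40.0]), (206, [104, 63, 3], [588.0, 45.0, 36.0]), (207, [97, 50, 4], [591.0, 39.0, 28.0]), (208, [97, 59, 8], [594.0, 34.0, 21.0]), (209, [91, 65, 17], [597.0, 28.0, 13.0]), (210, [72, 57, 30], [599.0, 25.0, 6.0]), (211, [53, 48, 40], [595.0, 33.0, 9.0]), (212, [41, 41, 42], [594.0, 36.0, 8.0]), (213, [40, 40, 43], [593.0, 38.0, 6.0]), (214, [39, 41, 44], [591.0, 44.0, 8.0]), (215, [39, 41, 43], [589.0, 48.0, 7.0])]
203 [(202, [111, 83, 0], [578.0, 44.0, 51.0]), (203, [111, 82, 0], [579.0, 43.0, 48.0]), (204, [110, 77, 0], [581.0, 39.0, 41.0]), (205, [105, 66, 0], [581.0, 40.0, 38.0]), (206, [100, 51, 3], [583.0, 37.0, 32.0]), (207, [99, 50, 6], [583.0, 37.0, 29.0]), (208, [102, 64, 0], [58
[... 813 characters left out ...]
4, [45, 46, 48], [577.0, 41.0, 8.0]), (215, [53, 54, 56], [575.0, 44.0, 8.0])]
207 [(202, [98, 56, 1], [574.0, 26.0, 40.0]), (203, [96, 47, 4], [574.0, 27.0, 38.0]), (204, [95, 44, 8], [575.0, 26.0, 33.0]), (205, [97, 52, 4], [576.0, 25.0, 28.0]), (206, [102, 66, 0], [577.0, 23.0, 24.0]), (207, [104, 75, 0], [578.0, 21.0, 18.0]), (208, [98, 74, 10], [579.0, 19.0, 13.0]), (209, [81, 65, 28], [581.0, 16.0, 7.0]), (210, [61, 53, 39], [579.0, 21.0, 8.0]), (211, [48, 48, 47], [578.0, 24.0, 7.0]), (212, [54, 55, 56], [575.0, 29.0, 7.0]), (213, [64, 65, 66], [569.0, 43.0, 15.0]), (214, [79, 78, 79], [568.0, 47.0, 15.0]), (215, [88, 88, 88], [566.0, 51.0, 15.0])]
[595.6  85.5  91. ] [-0.2  0.5 -3. ]
```

{"method": "send_rows", "body": {"targets": [[[0,0,0,0,-0.008,-0.008,1],[0,0,0,0,0,0,1],[0,0,0,0,0,0,1]]]}}

```text
time_s: 15.5
ee_pos: [596.0, 84.5, 90.2]
ee_rot: [179.9, -0.0, 90.3]
force: [-0.6, 2.1, 0.9]
gripper_width: 31.8
gripper_force: 10.3
```

Run:
```python
import numpy as np
t=np.radians(57+np.arange(0,19)*33/18);L=146
y=23*np.sin(t)+L*np.cos(t);z=23*np.cos(t)+L*np.sin(t)
c=np.round(np.c_[y-y[0],z-z[0]]/200,3)
for a,d,p in zip(np.degrees(t)[1:],np.diff(c,axis=0),c[1:]*200): print(a.round(1),d.round(3),p.round(1))
```

```text
58.8 [-0.018  0.009] [-3.6  1.8]
60.7 [-0.018  0.009] [-7.2  3.6]
62.5 [-0.019  0.008] [-11.    5.2]
64.3 [-0.019  0.007] [-14.8   6.6]
66.2 [-0.02   0.006] [-18.8   7.8]
68.0 [-0.02   0.006] [-22.8   9. ]
69.8 [-0.02   0.005] [-26.8  10. ]
71.7 [-0.021  0.004] [-31.   10.8]
73.5 [-0.021  0.004] [-35.2  11.6]
75.3 [-0.022  0.002] [-39.6  12. ]
77.2 [-0.022  0.002] [-44.   12.4]
79.0 [-0.022  0.002] [-48.4  12.8]
80.8 [-0.022  0.   ] [-52.8  12.8]
82.7 [-0.023  0.   ] [-57.4  12.8]
84.5 [-0.023 -0.001] [-62.   12.6]
86.3 [-0.023 -0.002] [-66.6  12.2]
88.2 [-0.023 -0.003] [-71.2  11.6]
90.0 [-0.023 -0.003] [-75.8  11. ]
```

{"method": "send_rows", "body": {"targets": [[[0,0,0,0,-0.018,0.009,1],[0,0,0,0,-0.018,0.009,1],[0,0,0,0,-0.019,0.008,1],[0,0,0,0,-0.019,0.007,1],[0,0,0,0,-0.02,0.006,1],[0,0,0,0,-0.02,0.006,1],[0,0,0,0,0,0,1]]]}}

```text
time_s: 16.2
ee_pos: [595.8, 60.2, 98.8]
ee_rot: [180.0, 0.0, 90.3]
force: [-0.5, 1.8, 1.4]
gripper_width: 31.6
gripper_force: 10.0
```

{"method": "send_rows", "body": {"targets": [[[0,0,0,0,-0.02,0.004,1],[0,0,0,0,-0.021,0.004,1],[0,0,0,0,-0.021,0.004,1],[0,0,0,0,-0.022,0.002,1],[0,0,0,0,0,0,1]]]}}

```text
time_s: 16.7
ee_pos: [595.7, 43.4, 101.5]
ee_rot: [180.0, 0.1, 90.3]
force: [0.6, 0.1, 2.0]
gripper_width: 31.7
gripper_force: 10.0
```

{"method": "send_rows", "body": {"targets": [[[0,0,0,0,-0.022,0.002,1],[0,0,0,0,-0.022,0.001,1],[0,0,0,0,-0.022,0,1],[0,0,0,0,-0.023,0,1],[0,0,0,0,-0.023,-0.001,1],[0,0,0,0,-0.02,-0.002,1],[0,0,0,0,0,0,1]]]}}

```text
time_s: 17.4
ee_pos: [595.7, 17.0, 101.3]
ee_rot: [180.0, 0.0, 90.3]
force: [-0.4, 0.0, 3.2]
gripper_width: 31.2
gripper_force: 10.0
```

{"method": "send_rows", "body": {"targets": [[[0,0,0,0,-0.01,-0.001,1],[0,0,0,0,-0.008,-0.002,1],[0,0,0,0,0,0,1]]]}}

```text
time_s: 17.7
ee_pos: [595.8, 14.2, 101.0]
ee_rot: [180.0, 0.0, 90.3]
force: [0.7, 0.1, 5.0]
gripper_width: 31.6
gripper_force: 10.0
```

{"method": "send_rows", "body": {"targets": [[[0,0,0,0,-0.008,-0.001,1],[0,0,0,0,-0.007,-0.001,1],[0,0,0,0,0,0,1]]]}}

```text
time_s: 18.0
ee_pos: [595.8, 11.3, 100.6]
ee_rot: [180.0, 0.0, 90.3]
force: [0.1, -0.3, 5.5]
gripper_width: 31.5
gripper_force: 10.0
```

{"method": "send_rows", "body": {"targets": [[[0,0,0,0,-0.006,-0.001,1],[0,0,0,0,0,0,1],[0,0,0,0,0,0,1]]]}}

```text
time_s: 18.3
ee_pos: [595.8, 10.1, 100.4]
ee_rot: [180.0, 0.0, 90.3]
force: [-0.1, -0.1, 4.8]
gripper_width: 31.7
gripper_force: 10.0
```

Run:
```python
from h import *
np.set_printoptions(precision=1,suppress=True)
s=env.state();print(s['time_s'],s['ee_pos'],s['force'])
im,d=grab('side')
for y in(9,):
  for dy in(0,3,6): print('base',dy,[proj('side',[x,8.5+dy+b,z]) for x,b,z in((619,0,7),(573,0,7),(596,23,7),(619,0,110),(573,0,110))])
b=cv2.resize(im[130:230,150:250,::-1],(600,600),interpolation=cv2.INTER_CUBIC)
cv2.imwrite('pics/j.png',b)
```

```text
18.3 [595.8  10.1 100.4] [-0.1 -0.1  4.8]
base 0 [array([195.7, 205.4]), array([210.5, 208. ]), array([200. , 211.3]), array([192.5, 175.2]), array([208.1, 177.7])]
base 3 [array([195.3, 206. ]), array([210.1, 208.6]), array([199.6, 211.9]), array([192.1, 175.8]), array([207.6, 178.2])]
base 6 [array([194.9, 206.6]), array([209.7, 209.2]), array([199.2, 212.5]), array([191.6, 176.3]), array([207.2, 178.8])]
```

View pics/j.png

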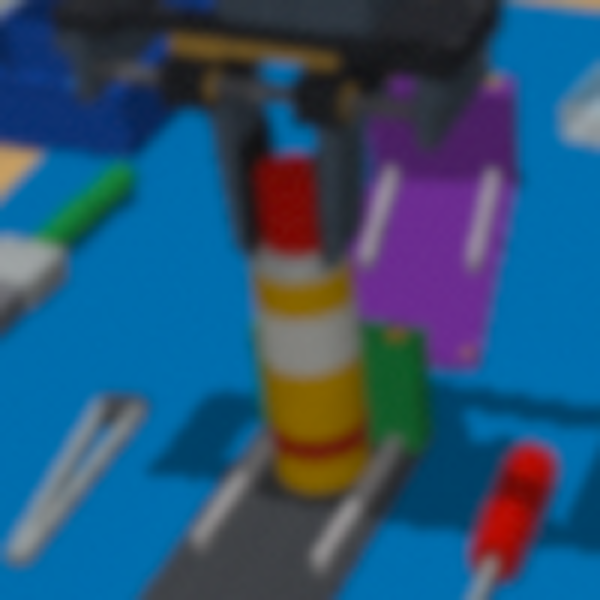

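The canister stands nearly upright, with its foot at about crop (313,493), on the tray at the stop. I'll push on in small steps until it contacts firmly.

{"method": "send_rows", "body": {"targets": [[[0,0,0,0,-0.006,0.002,1],[0,0,0,0,0,0,1]]]}}

```text
time_s: 18.55
ee_pos: [595.6, 8.9, 100.3]
ee_rot: [-180.0, 0.0, 90.3]
force: [0.3, 1.3, 2.3]
gripper_width: 31.6
gripper_force: 10.0
```

{"method": "send_rows", "body": {"targets": [[[0,0,0,0,-0.005,0,1],[0,0,0,0,0,0,1]]]}}

```text
time_s: 18.75
ee_pos: [595.5, 7.9, 100.2]
ee_rot: [-180.0, 0.0, 90.3]
force: [1.0, 0.4, 0.9]
gripper_width: 32.0
gripper_force: 10.0
```

{"method": "send_rows", "body": {"targets": [[[0,0,0,0,0,0,0.2],[0,0,0,0,0,0,0],[0,0,0,0,0,0,-0.3],[0,0,0,0,0,0,-0.6],[0,0,0,0,0,0,-1],[0,0,0,0,0,0,-1],[0,0,0,0,0,0,-1],[0,0,0,0,0,0,-1],[0,0,0,0,0,0,-1],[0,0,0,0,0,0,-1]]]}}

```text
time_s: 19.75
ee_pos: [595.7, 8.0, 100.6]
ee_rot: [180.0, 0.0, 90.3]
force: [-0.1, 0.8, -0.4]
gripper_width: 91.4
gripper_force: 0.0
```

{"method": "send_rows", "body": {"targets": [[[0,0,0,0,0,0.05,-1],[0,0,0,0,0,0.1,-1],[0,0,0,0,0,0.15,-1],[0,0,0,0,0,0.15,-1],[0,0,0,0,0,0.15,-1],[0,0,0,0,0.1,0.1,-1],[0,0,0,0,0.2,0,-1],[0,0,0,0,0.2,0,-1],[0,0,0,0,0.2,0,-1],[0,0,0,0,0,0,-1],[0,0,0,0,0,0,-1]]]}}

```text
time_s: 20.85
ee_pos: [595.6, 148.5, 241.1]
ee_rot: [180.0, 0.0, 90.4]
force: [-0.4, -0.2, -1.1]
gripper_width: 90.8
gripper_force: 0.0
```

Run:
```python
from h import *
np.set_printoptions(precision=1,suppress=True)
s=env.state();print(s['time_s'],s['ee_pos'],s['force'],s['gripper_width'])
im,_=grab('top');im2,d=grab('side')
a=cv2.resize(im[95:185,170:290,::-1],(360,270),interpolation=cv2.INTER_CUBIC)
b=cv2.resize(im2[130:230,140:260,::-1],(396,330),interpolation=cv2.INTER_CUBIC)
o=np.zeros((600,600,3),np.uint8);o[:270,:360]=a;o[270:,:396]=b
cv2.imwrite('pics/k.png',o)
P=[]
hs=cv2.cvtColor(im2,cv2.COLOR_RGB2HSV)
for z in(172,):
  print('cap top expected px',proj('side',[596,8.5,172]),proj('top',[596,8.5,172]))
for r in range(155,213,6):
  print(r,[at_depth('side',(c,r),d[r,c]).round().astype(int).tolist() for c in(196,199,202,205)])
```

```text
20.85 [595.6 148.5 241.1] [-0.4 -0.2 -1.1] 90.77747300998026
cap top expected px [198.4 156.6] [246.8 121.1]
155 [[606, 2, 172], [600, -4, 170], [590, -2, 172], [710, -286, 5]]
161 [[596, 25, 167], [588, 24, 168], [583, 17, 165], [696, -252, 1]]
167 [[598, 25, 149], [589, 26, 151], [584, 18, 147], [581, 4, 140]]
173 [[599, 26, 131], [589, 29, 134], [582, 24, 133], [576, 19, 130]]
179 [[597, 33, 116], [589, 33, 117], [583, 27, 115], [577, 21, 113]]
185 [[599, 33, 97], [591, 33, 98], [583, 30, 98], [579, 20, 92]]
191 [[602, 31, 75], [594, 30, 76], [585, 30, 78], [579, 23, 74]]
197 [[604, 31, 55], [595, 30, 56], [586, 31, 58], [579, 27, 57]]
203 [[609, 26, 29], [598, 29, 34], [587, 31, 38], [581, 26, 35]]
209 [[611, 25, 8], [597, 35, 17], [588, 33, 18], [583, 25, 13]]
```

View pics/k.png

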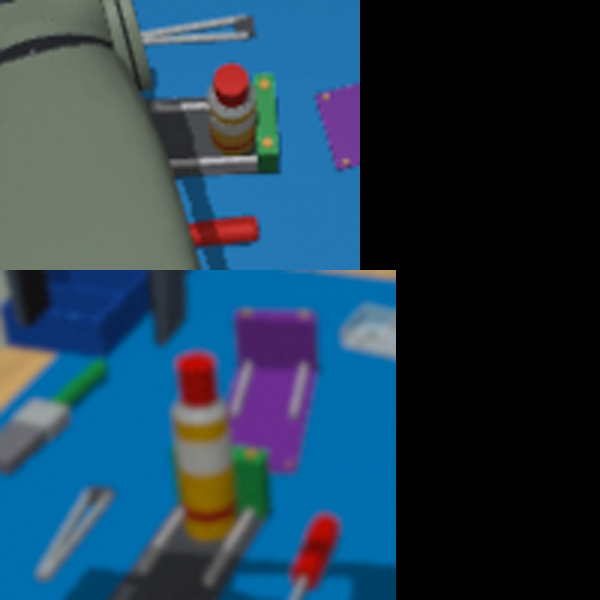

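The canister stands upright on its own, close against the green stop. Its front surface is at y≈31, which puts the foot at the stop face. Nothing else was disturbed.

```bash
python3 -c "
from workcell import env
print(env.job_done())"
```

```text
the job is handed in; nothing more can be done
None
```

The canister is upright on the tray, close against the green stop, and I handed the job in with the gripper clear at about 21 s; fit-to-camera checks showed no foot lift, though mid-raise (near 57°) the wrist briefly read about the canister's full weight, so a lift of about a millimetre there can't be excluded.

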